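# Rock the seesaw gate and feed the balls down the other chute

## Task

The seesaw gate of the little ball feeder is tipped towards one of its two chutes (near or far): first press down its raised end with the fingertips so that it rocks over its pivot and stays tipped towards the other chute. Then, with the fingertips, push both steel balls along the rails and off their end, so that they roll over the gate and come to rest in the catch tray of that other chute. Pinch, lift or carry nothing, and leave the grease pot, the jar and the tape roll where they stand.

Things in the scene. Friction and masses are not known exactly. Their poses are not given: they have to be found in the camera images.
- feeder: ball feeder, a fixed fixture of grey and bare metal, 382 mm long in y. Origin on the desk under the middle of the gate's pivot; x runs along the rails towards the gate, to the robot's left; y towards the robot (both turned up to 0.2 rad); z up. Past the gate a backstop plate, 60 mm wide, up to z = 148 mm, front face at x = 45 mm. A chute (y = 69 to 123 mm) leads on each side from the gate into a catch tray.
- rail_hump (a point): top of a small 2.5 mm hump near the gate end of the two parallel steel rails that carry the balls, midway between them: feeder x = -40 mm, rail tops here 124 mm above the desk. The hump keeps the balls from rolling off. A ball pushed until its centre is 4 mm past it (x = -36 mm, end of the rails) drops about 25 mm onto the gate and rolls down to its low side by itself
- rail_start (a point): right-hand end of the rails, away from the gate, midway between them, at the height of their tops (126 mm above the desk), feeder x = -145 mm. The rails are 6 mm rods at y = +-8 mm; from here their tops sink evenly to 121 mm at x = -50 mm, then rise to the hump. Nothing stands above or beside the rails: the space behind the balls is open
- gate (a joint): seesaw gate's angle, rad; pivot along feeder x, 80 mm above the desk. +0.42: near (+y) end down; -0.42: far end down; both are stops. A metal channel 150 mm long in y, 80 mm clear between two rims 12 mm above its floor. Top-heavy: it never stays level; pressed a little past 0 it falls to the other stop by itself and stays. Under 2 N at the end moves it
- gate_near_end (a point): point on the channel floor's upper surface near the gate's near end (towards the robot): 60 mm from the pivot along the floor, midway between the rims; floor is 14 mm above the pivot axis. About 117 mm above the desk when up, 68 mm when down, 94 mm when level
- gate_far_end (a point): the same near the far end, 60 mm beyond the pivot
- ball_a_center (a point): centre of the front steel ball (25 mm diameter, 60 g), which lies on the rails against the hump, about 51 mm before the pivot (feeder x = -51 mm) and 131 mm above the desk
- ball_b_center (a point): centre of the second steel ball (the same), which lies on the rails touching the first one on the side away from the gate (feeder x = -77 mm), and pushes it along when pushed; its other side is free
- tray_near (a point): middle of the floor of the near catch tray, 9 mm above the desk; inside it is 86 mm (x) by 62 mm (y); walls to z = 34, outer wall to z = 58
- tray_far (a point): the same for the far catch tray
- ball_a: the front ball, origin at its underside at the start (turns with the ball)
- ball_b: the second ball, likewise
- grease_pot_mid (a point): bystander: middle of a low round grease pot, 57 mm wide, 32 mm high, standing right of the near tray
- jar_mid (a point): bystander: middle of a small glass jar of wooden studs, 58 mm wide, 70 mm high, standing right of the far tray
- tape_mid (a point): bystander: middle of a small black tape roll lying flat, 59 mm wide, 19 mm high, near the desk's front edge left of the feeder

How it is judged:
By the outcome, as a careful person would: the job done as asked, in the order asked, and still so for the second after the job is handed in, with the robot touching nothing.
It also fails if it takes over 38 s, if anything falls off the work surface, if the arm or the gripper's body presses on something with over 40 N, if the wrist force passes 120 N, or if a joint passes its speed limit or range.

## Robot

A 6-joint arm with a two-finger parallel gripper is mounted at the origin on a cart in front of the work surface, level with it; the furniture and walls round the work are solid. World frame = base frame: x ahead of the robot, y to its left, z up, the work surface at z = 0. Lengths are in m, angles in degrees, forces in N, time in s.
With the tool pointing down it reaches from about 0.4 to 0.825 m from the base axis. Payload 7 kg.
Tool frame: the origin (TCP) lies midway between the tips of the shut fingers; the grasp point (between the pads) lies 19 mm behind it; z points along the fingers, y is the direction in which the jaws open and shut (so a half turn about z gives the same grasp; the last joint's range is limited). The gripper opens to 88 mm and grips with 3 to 60 N. Pads are 19 mm wide; open, the fingers measure 130 mm over their backs; the gripper's body (78 mm by 193 mm) begins 47 mm behind the grasp point.
Start: joints at [-55.915, 20.546, 0.682, 0, -70.136, -16.507], TCP at [0.204, -0.643, 0.227] pointing down, gripper open.
Joint ranges: [-176.03, 176.03], [-82.01, 121.73], [-58.28, 71.71], [-173.87, 95.51], [-174.79, -0.11], [-173.66, 173.66]. Speed limits (degrees/s): [136.94, 136.94, 172.46, 180, 180, 180].

## Interface

Orientations are given as a 3x3 rotation matrix whose columns are the frame's x, y, z axes.
In Python, from rig import robot gives the robot as it stands. Calls block until the motion is done:
- robot.goto(position, orientation): joint-space move of the TCP to a pose.
- robot.servo_line(position, ori=None, speed=0.15): straight line of the TCP; ori=None keeps the orientation; speed is the mean speed in m/s.
- robot.movej(angles): joint-space move.
- robot.move_gripper(opening): opening from 0.0 (shut) to 1.0 (fully open); the grip force is fixed at half the most; returns when the fingers have stopped.
- robot.dwell(seconds).
- robot.ik(position, orientation): joint angles nearest the present ones, or None.
- robot.grab_frame(name): name is "side" or "top" or "wrist"; returns (picture, depth): 400x640x3 uint8, red, green, blue; 400x640 float32, m along the optical axis (not along the pixel's ray), 0 where there is no reading.
- robot.camera_info(name): a dict with "vfov" (degrees; the focal length in pixels is half the picture's height over the tangent of half this angle, whatever the lens; pixels are square), "cx", "cy" (the principal point, pixels), "view" (4x4, takes a point from world to camera coordinates); the wrist camera has in their place "T_tool_cam" (4x4, takes a point from camera to tool coordinates, whose origin is the TCP and whose axes are the flange's). Camera axes: x right, y down, z forward; pixel columns grow to the right and rows downward; lengths in m; the calibration is good to about 2 mm. A picture is of the moment at which its call begins: read the wrist's pose just before it. camera_info takes no time and is no camera call.
A pose or a line that the arm cannot do raises robot.Unreachable and nothing moves.
- robot.job_done(): hands the job in, once; it reports no verdict.
Readings, each from a call of its own:
- robot.read_t(): time.
- robot.read_qpos(): joint angles.
- robot.read_qvel(): joint speeds.
- robot.read_effort(): joint torques, N m.
- robot.read_position(): TCP position.
- robot.read_tcp_rot(): TCP orientation.
- robot.read_force(): force on the tool from outside, world axes, zero at the start.
- robot.read_ft_torque(): the same for the moment, N m.
- robot.read_grip_width(): opening from 0.0 (shut) to 1.0 (fully open).
Only numpy, scipy, OpenCV 4.12 (cv2) and the standard library are available. Lean on these libraries where they do the work, as an engineer would, in place of code of your own. Each camera call takes 0.05 s, during which the arm holds its last target.

## Working session

There is one attempt and no reset: what is moved stays moved. The work goes in short steps, each a Python script; the robot and the scene stay as the last script left them, time stands still between calls to the robot, and variables do not carry over. Pictures are saved under pics/ and viewed, and the job is handed in when it is done.

```bash
mkdir -p pics; ls; python3 - <<'E'
from rig import robot
import cv2,numpy as np
np.set_printoptions(precision=4,suppress=True)
print(robot.read_t(),robot.read_tcp_rot())
for n in ("side","top"):
    p,d=robot.grab_frame(n); cv2.imwrite(f"pics/{n}0.png",p[:,:,::-1]); np.save(f"pics/{n}0.npy",d); i=robot.camera_info(n); print(n,i)
E
```

```text
pics
0.0 [[-0.9533 -0.3019 -0.0006]
 [-0.3019  0.9533  0.0015]
 [ 0.0001  0.0016 -1.    ]]
side {'vfov': 50.947095753508, 'cx': 313.6314976279802, 'cy': 197.75179453180877, 'view': array([[ 0.9968, -0.0796,  0.0096, -0.5628],
       [-0.0449, -0.6528, -0.7562, -0.0646],
       [ 0.0664,  0.7533, -0.6543,  1.1682],
       [ 0.    ,  0.    ,  0.    ,  1.    ]])}
top {'vfov': 52.9958853891393, 'cx': 310.3269976561659, 'cy': 189.30129794534278, 'view': array([[-0.0077, -0.9999,  0.0132, -0.2416],
       [-0.9935,  0.0062, -0.1133,  0.5511],
       [ 0.1133, -0.014 , -0.9935,  0.9335],
       [ 0.    ,  0.    ,  0.    ,  1.    ]])}
```

View pics/side0.png

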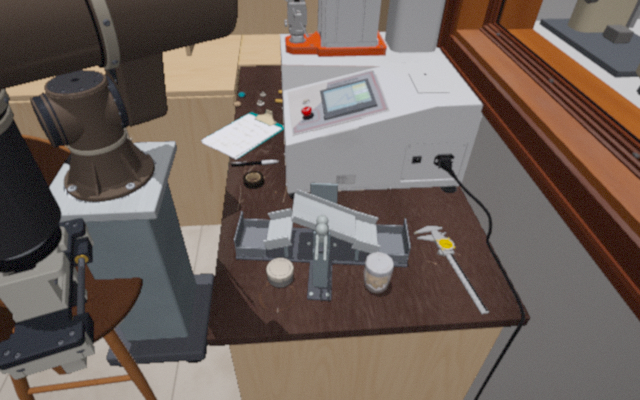

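View pics/top0.png

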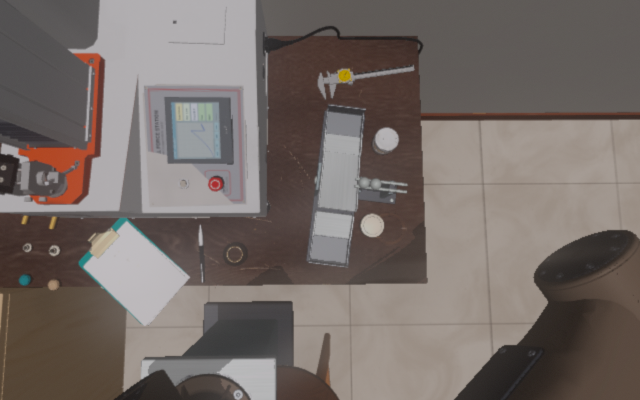

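```bash
python3 - <<'E'
import cv2
a=cv2.imread('pics/side0.png')[170:310,220:420]; cv2.imwrite('pics/side0c.png',cv2.resize(a,None,fx=4,fy=4,interpolation=cv2.INTER_CUBIC))
a=cv2.imread('pics/top0.png')[95:275,290:430]; cv2.imwrite('pics/top0c.png',cv2.resize(a,(560,720)[:1]+(720,) if 0 else None,fx=3.3,fy=3.3,interpolation=cv2.INTER_CUBIC))
E
```

```text
(no output)
```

View pics/side0c.png

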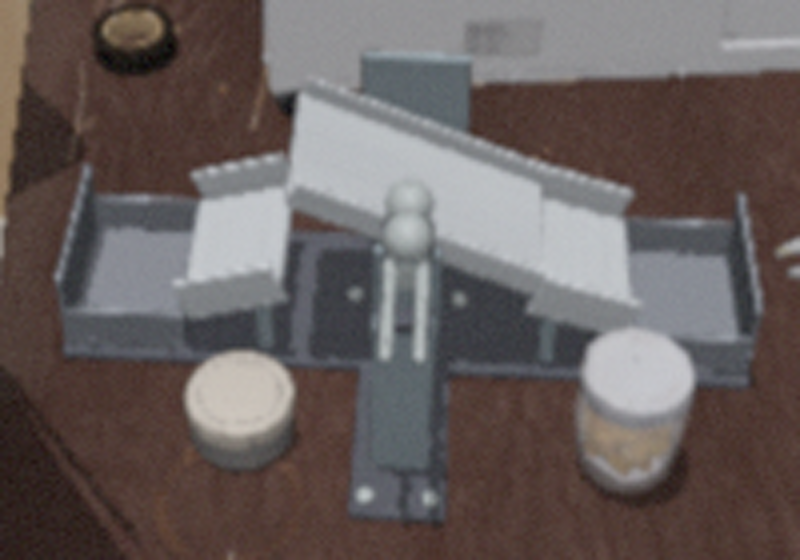

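View pics/top0c.png

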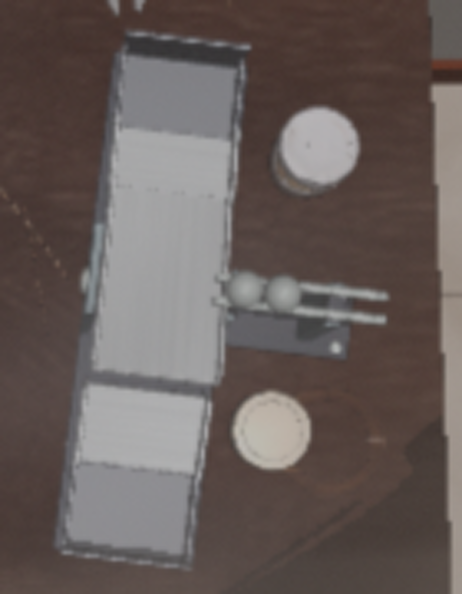

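```bash
cat > h.py <<'E'
import numpy as np,cv2
from rig import robot
np.set_printoptions(precision=4,suppress=True)
def ray(n,u,v,z):
    i=robot.camera_info(n);f=200/np.tan(np.radians(i['vfov']/2));V=i['view'];R=V[:3,:3];c=-R.T@V[:3,3]
    d=R.T@np.array([(u-i['cx'])/f,(v-i['cy'])/f,1]);s=(z-c[2])/d[2];return c+s*d
def depthpt(n,u,v,D):
    i=robot.camera_info(n);f=200/np.tan(np.radians(i['vfov']/2));V=i['view'];R=V[:3,:3]
    z=D[int(round(v)),int(round(u))];return R.T@(np.array([(u-i['cx'])/f*z,(v-i['cy'])/f*z,z])-V[:3,3])
E
python3 - <<'E'
from h import *
D=np.load('pics/top0.npy');S=np.load('pics/side0.npy')
t=lambda u,v:(u/3.3+290-.35,v/3.3+95-.35); s=lambda u,v:(u/4+220-.4,v/4+170-.4)
for n,p,z in [('ballA',(245,291),.131),('ballB',(283,294),.131),('railend',(386,308),.126),('farL',(126,36),.058),('farR',(248,47),.058),('nearL',(60,550),.058),('nearR',(190,562),.058),('gate',(150,290),.094),('gnearend',(155,375),.12),('backL',(97,228),.148),('backR',(88,312),.148)]:
    q=t(*p);print(n,ray('top',*q,z),depthpt('top',*q,D))
for n,p,z in [('ballA',(410,203),.131),('ballB',(408,237),.131),('railend',(402,357),.126),('backL',(363,53),.148),('backR',(470,60),.148),('fartop',(740,198),.058),('neartop',(88,168),.058),('gnear',(300,140),.12)]:
    q=s(*p);print('S',n,ray('side',*q,z),depthpt('side',*q,S))
E
```

```text
ballA [ 0.5517 -0.3604  0.131 ] [ 0.5507 -0.3593  0.1389]
ballB [ 0.5495 -0.3854  0.131 ] [ 0.548  -0.3832  0.1433]
railend [ 0.5404 -0.4544  0.126 ] [ 0.5551 -0.487  -0.001 ]
farL [ 0.749  -0.2887  0.058 ] [ 0.7514 -0.2892  0.0508]
farR [ 0.7404 -0.3776  0.058 ] [ 0.7412 -0.378   0.0556]
nearL [ 0.38  -0.238  0.058] [ 0.3764 -0.2384  0.0027]
nearR [ 0.371  -0.3286  0.058 ] [ 0.369  -0.3313  0.0311]
gate [ 0.5576 -0.3007  0.094 ] [ 0.5573 -0.3006  0.0962]
gnearend [ 0.4975 -0.3012  0.12  ] [ 0.4973 -0.301   0.1223]
backL [ 0.5912 -0.2628  0.148 ] [ 0.5912 -0.2629  0.1476]
backR [ 0.5365 -0.2565  0.148 ] [ 0.5367 -0.2566  0.1458]
S ballA [ 0.5519 -0.3586  0.131 ] [ 0.5509 -0.367   0.1391]
S ballB [ 0.5486 -0.3827  0.131 ] [ 0.5474 -0.393   0.1415]
S railend [ 0.5391 -0.4555  0.126 ] [ 0.5421 -0.4291  0.0953]
S backL [ 0.5355 -0.2576  0.148 ] [ 0.5355 -0.2566  0.1472]
S backR [ 0.5928 -0.2675  0.148 ] [ 0.5929 -0.2667  0.1474]
S fartop [ 0.7493 -0.2924  0.058 ] [ 0.7492 -0.2929  0.0585]
S neartop [ 0.3772 -0.2413  0.058 ] [ 0.3768 -0.2382  0.0552]
S gnear [ 0.499  -0.2948  0.12  ] [ 0.4989 -0.2967  0.1217]
```

```bash
cat >> h.py <<'E'
a=0.135; xf=np.array([np.sin(a),np.cos(a),0]); yf=np.array([-np.cos(a),np.sin(a),0]); O=np.array([.5585,-.3085,0])
def F(x,y,z): return O+xf*x+yf*y+np.array([0,0,z])
def Rt(deg):
    t=np.radians(deg); z=-yf*np.sin(t)-np.array([0,0,np.cos(t)]); return np.column_stack([np.cross(xf,z),xf,z])
def snap(n,k):
    p,d=robot.grab_frame(n); cv2.imwrite(f'pics/{n}{k}.png',p[:,:,::-1]); np.save(f'pics/{n}{k}.npy',d)
    x=(slice(120,310),slice(220,420)) if n=='side' else (slice(95,275),slice(290,430))
    cv2.imwrite(f'pics/{n}{k}c.png',cv2.resize(p[x][:,:,::-1],None,fx=3,fy=3,interpolation=cv2.INTER_CUBIC))
E
python3 - <<'E'
from h import *
robot.move_gripper(0.0)
print(robot.read_t())
robot.goto(F(0,48,0.0) if 0 else F(0,.048,.19),Rt(15))
print(robot.read_t(),robot.read_position(),F(0,.048,.19),robot.read_force())
robot.servo_line(F(0,.048,.135),speed=.1)
snap('side',1)
print(robot.read_t())
E
```

```text
1.525
3.2 [ 0.5109 -0.3026  0.1901] [ 0.5109 -0.302   0.19  ] [-0.2603  0.1358 -1.1178]
3.95
```

View pics/side1c.png

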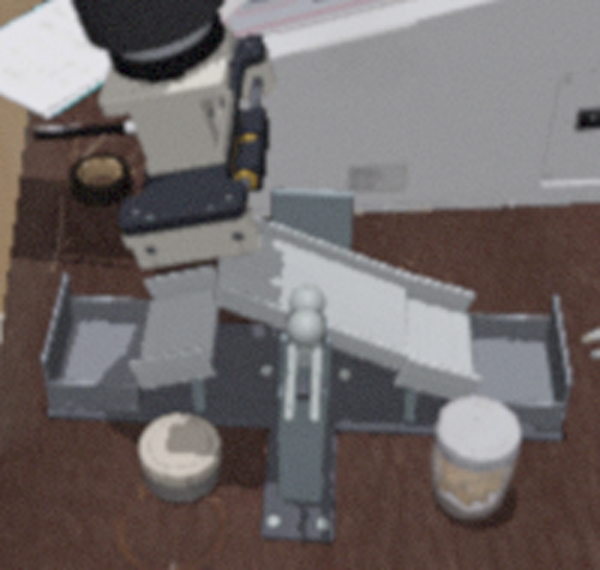

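The gripper (body edge around crop 190,250) is poised over the raised near end of the gate. The fingers are hidden behind the body, and the balls are undisturbed at (305,310). Next I press, checking force on the way.

```bash
python3 - <<'E'
from h import *
for z in (.12,.11,.1,.092,.085):
    robot.servo_line(F(0,.048,z),speed=.08); print(z,robot.read_force(),robot.read_t())
robot.servo_line(F(0,.048,.19),speed=.15)
robot.servo_line(F(-.145,.02,.19),ori=Rt(0),speed=.2)
snap('side',2); snap('top',2)
print(robot.read_t())
E
```

```text
0.12 [-0.5899 -0.9725  0.6763] 4.2833
0.11 [-0.4831 -1.1664  0.7144] 4.5583
0.1 [-0.0611  0.5162  0.6123] 4.8333
0.092 [0.5427 0.3238 0.1423] 5.0833
0.085 [-0.0754 -0.2389 -0.2289] 5.3333
7.175
```

View pics/side2c.png

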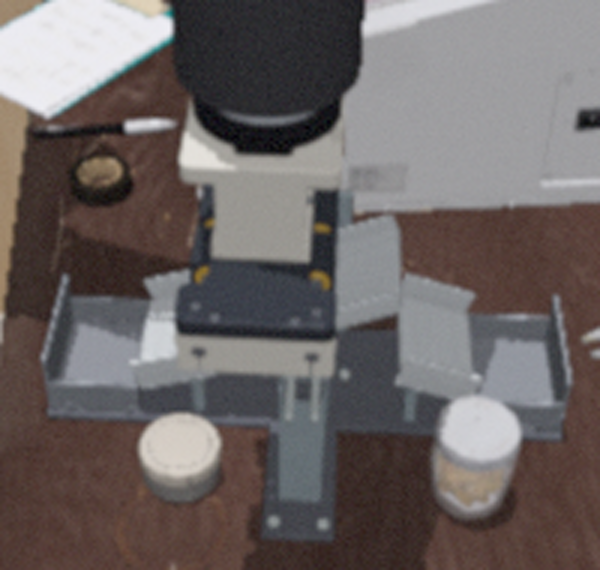

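View pics/top2c.png

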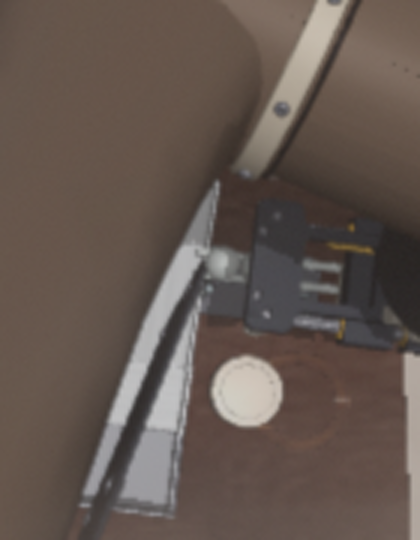

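The far end of the gate is now raised (crop 370,270), so it has tipped to near. Ball A is still on the rails at top crop (224,263). Now I push.

```bash
python3 - <<'E'
from h import *
robot.servo_line(F(-.145,0,.15),speed=.15)
robot.servo_line(F(-.145,0,.130),speed=.08); print(robot.read_force())
robot.servo_line(F(-.112,0,.1295),speed=.06);print(robot.read_force())
robot.servo_line(F(-.090,0,.1285),speed=.05);print(robot.read_force())
robot.dwell(.4); snap('side',3); snap('top',3)
print(robot.read_t())
E
```

```text
[-0.1665  0.0205  0.7295]
[0.4602 0.9132 0.3711]
[-0.3823  0.0627  0.1472]
9.8167
```

View pics/side3c.png

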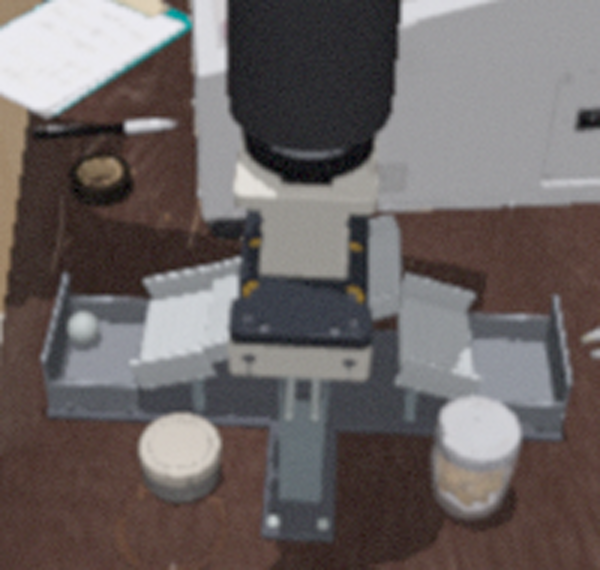

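View pics/top3c.png

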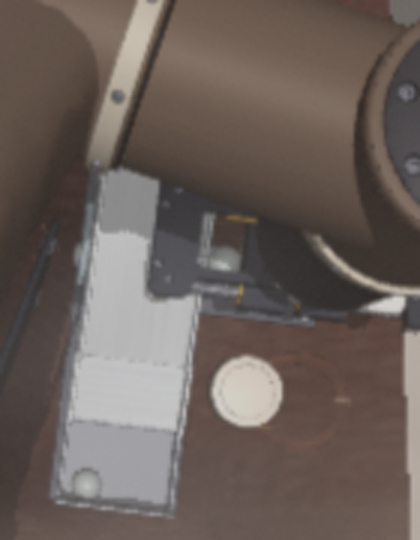

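Ball A is already in the near tray (side crop 82,328; top crop 86,484). Ball B is on the rails at (225,262). Now I push ball B off.

```bash
python3 - <<'E'
from h import *
robot.servo_line(F(-.062,0,.1285),speed=.05);print(robot.read_force())
robot.dwell(.5); snap('side',4); snap('top',4)
print(robot.read_t())
E
```

```text
[ 1.7226  0.6794 -0.9708]
11.125
```

View pics/side4c.png

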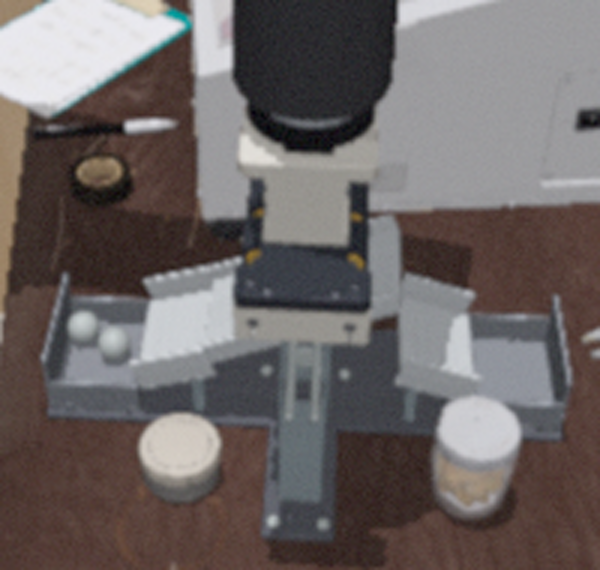

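View pics/top4c.png

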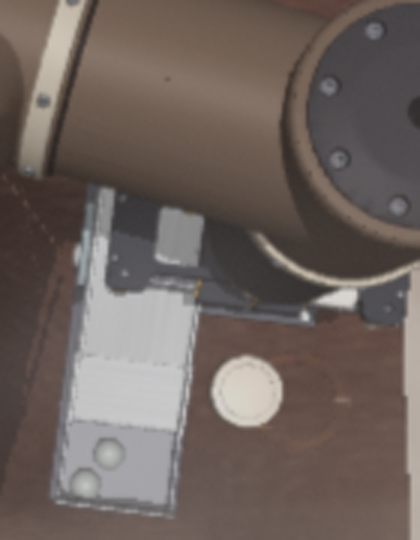

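Both balls are in the near tray (side crop (82,328) and (115,342)). I'll retreat, check again once they have settled, and hand in.

```bash
python3 - <<'E'
from h import *
robot.servo_line(F(-.070,0,.21),speed=.15)
robot.servo_line(F(-.20,0,.23),speed=.2)
robot.movej([-55.915,20.546,0.682,0,-70.136,-16.507])
robot.dwell(.8); snap('side',5); snap('top',5)
print(robot.read_t(),robot.read_force())
E
```

```text
14.8667 [-0.8264 -0.1161 -0.7712]
```

View pics/side5c.png

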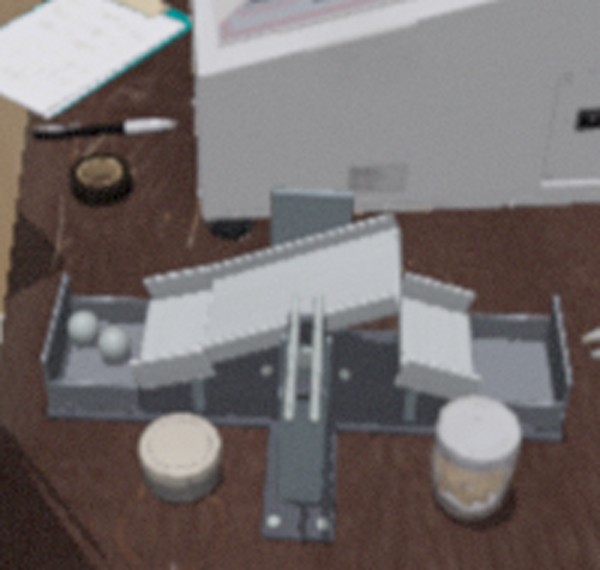

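View pics/top5c.png

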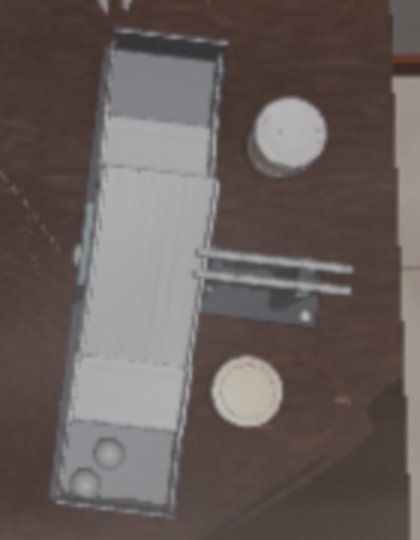

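The gate is tipped to near, both balls rest in the near tray (top crop (108,453) and (85,484), unchanged since the last picture), and the bystanders are in place.

```bash
python3 -c "
from rig import robot
robot.job_done()"
```

```text
the job is handed in; nothing more can be done
```

The job is done and handed in, with the robot's clock at about 15 s of the 38 s allowed.

- **Gate:** It was tipped towards the far chute. I pressed its raised near end with the shut fingertips, and it rocked over and stayed tipped to near.
- **Balls:** I pushed both along the rails and off the end in one slow push, with a short pause between them. Both rolled into the near catch tray.
- **Last checks:** In the final pictures, taken with the arm back at its start pose, the gate was still tipped to near. Both balls were in the near tray and had not moved since the picture before. By eye, the grease pot, jar and tape roll had not moved.
- **Forces:** All the force readings I took were about 2 N or less.

No check failed or disagreed.

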